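# Set out the doming punches in working order

### The job

The four doming punches stand in the wooden storage stand in no particular order. Move them all over to the aluminium bench rack in working order, one to a hole: the largest head in the end hole next to the steel doming block, then each next smaller one along, the smallest in the hole farthest from the block. Lower each one in until its foot stands on the rack's floor, upright, without dropping it, and leave the hammer, the tweezers and the bur stand where they are.

Things in the scene. Friction and masses are not known exactly. Their poses are not given: they have to be found in the camera images.
- punch_a: The largest of four bright steel doming punches (round, upright): head 44 mm across, 96 mm high in all. Origin: centre of the foot, z up along the shank. Shank 18 mm across with the lowest 4 mm tapered to a flat foot 13 mm across; the head is a cylinder 44 mm across from 62 to 74 mm above the foot, with a round dome on it up to 96 mm; grip that cylindrical band. Mass 0.09 to 0.47 kg. Turning it about its own axis changes nothing.
- punch_b: The second largest of four bright steel doming punches (round, upright): head 36 mm across, 92 mm high in all. Origin: centre of the foot, z up along the shank. Shank 18 mm across with the lowest 4 mm tapered to a flat foot 13 mm across; the head is a cylinder 36 mm across from 62 to 74 mm above the foot, with a round dome on it up to 92 mm; grip that cylindrical band. Mass 0.09 to 0.47 kg. Turning it about its own axis changes nothing.
- punch_c: The third largest (second smallest) of four bright steel doming punches (round, upright): head 28 mm across, 88 mm high in all. Origin: centre of the foot, z up along the shank. Shank 18 mm across with the lowest 4 mm tapered to a flat foot 13 mm across; the head is a cylinder 28 mm across from 62 to 74 mm above the foot, with a round dome on it up to 88 mm; grip that cylindrical band. Mass 0.09 to 0.47 kg. Turning it about its own axis changes nothing.
- punch_d: The smallest of four bright steel doming punches (round, upright): head 20 mm across, 84 mm high in all. Origin: centre of the foot, z up along the shank. Shank 18 mm across with the lowest 4 mm tapered to a flat foot 13 mm across; the head is a cylinder 20 mm across from 62 to 74 mm above the foot, with a round dome on it up to 84 mm; grip that cylindrical band. Mass 0.09 to 0.47 kg. Turning it about its own axis changes nothing.
- storage_stand: Solid brown hardwood block in whose four holes the punches stand at the start, in any order. 208 mm long (its y), 56 deep (x), 44 high, fixed; origin: centre of the underside. Holes 27 mm across at x = 0, y = -81, -27, +27, +81 mm; the floor a foot stands on is 8 mm above the bench. A standing punch has its head band 70 to 82 mm above the bench.
- bench_rack: Empty rack: aluminium plate with four holes on stand-offs over a black base. 208 mm long (its y), 56 deep (x), 44 high, fixed; origin: centre of the underside. Holes 27 mm across at x = 0, y = -81, -27, +27, +81 mm; the floor a foot stands on is 8 mm above the bench. It lies left or right of the storage stand, up to 0.25 rad askew; the doming block is beyond one of its ends (y about +160 or -160 mm).
- doming_block: Steel doming block: a 50 mm cube with round hollows in its faces, fixed, beside one end of the bench rack, in line with the row. Origin: centre of the underside. Its side of the rack says which end takes the largest punch.
- bur_stand: Bystander, not to be moved: loose orange block full of upright burs, 52 x 64 mm and 62 mm high, beside the other end of the bench rack. Origin: centre of the underside.
- hammer: Bystander, not to be moved: loose small hammer, 216 mm long, 27 mm high, lying parallel to the bench rack about 95 mm behind it. Origin: centre of the underside.
- tweezers: Bystander, not to be moved: loose steel tweezers, 158 mm long, 9 mm high, lying parallel to the storage stand about 72 mm behind it. Origin: centre of the underside.
Not all that is in view belongs to the job. Leave any orange look-alike of the doming_block alone.

How it is judged:
By the outcome, as a careful person would: the job done as asked, in the order asked, and still so for the second after the job is handed in, with the robot touching nothing.
It also fails if it takes over 102 s, if anything falls off the work surface, if the arm or the gripper's body presses on something with over 40 N, if the wrist force passes 120 N, or if a joint passes its speed limit or range.

### The arm

A 6-joint arm with a two-finger parallel gripper is mounted at the origin on a cart in front of the work surface, level with it; the furniture and walls round the work are solid. World frame = base frame: x ahead of the robot, y to its left, z up, the work surface at z = 0. Lengths are in m, angles in rad, forces in N, time in s.
With the tool pointing down it reaches from about 0.35 to 0.925 m from the base axis. Payload 6.4 kg.
Tool frame: the origin (TCP) lies at the very end of the fingers, on their centre line; the grasp point (between the pads) lies 19 mm behind it; z points along the fingers, y is the line along which they close (so a half turn about z gives the same grasp; the last joint's range is limited). The gripper opens to 85 mm and grips with 20 to 120 N. Pads are 22 mm wide; open, the fingers measure 114 mm over their backs; the gripper's body (76 mm by 85 mm) begins 54 mm behind the grasp point. The pads swing forward as they close: fully open they stand 13 mm farther back than shut.
Start: joints at [0.948, 0.245, 1.558, -0, 1.339, -0.174], TCP at [0.282, 0.586, 0.231] pointing down, gripper open.
Joint ranges: [-3.13, 3.13], [-1.02, 2.26], [0.13, 2.54], [-0.95, 4.09], [0.21, 2.88], [-2.74, 2.74]. Speed limits (rad/s): [2.57, 2.57, 3.14, 3.14, 3.14, 3.14].

### API

Orientations are given as [roll, pitch, yaw] about the fixed x, y, z axes, in that order (R = Rz(yaw) Ry(pitch) Rx(roll)).
In Python, from bench import arm gives the robot as it stands.
- The arm moves only by the tool drive_tool, never from a script. Its argument "steps" is a list of rows, each a list of 2 entries, a list of its own where there are three numbers: the shift along the tool's x, y, z scaled (see below), then the turn about the tool's z scaled (see below). In form: [[[x, y, z], turn], ...]. A call has 1 to 10 rows; each row is the pose to reach, as a shift and turn from the pose commanded when the call began, along the tool's axes at that moment, turning the shorter way round; what a row does not reach only later rows make up. The controller multiplies each number of a shift by 0.15 m and each number of a turn by pi rad. A row lasts 1/12 s, in which the tool goes at most 41.7 mm and 7.16 degrees, less where a joint would pass 70% of its speed; a pose out of reach is approached as far as the arm can. A call with a number of a shift or a turn outside -1 to 1 is refused whole. A call with a gripper value outside its range is refused whole. "fingers" is the gripper command: -1 is shut, 1 is fully open, values between are in proportion, set as the call begins (left out, the last holds). The fingers move at their own pace and stop on an object; the grip force is fixed at half the most. Time passes only in rows, so rows that repeat a pose let the fingers close. It gives the time, the measured TCP pose, the force, the opening and the grip force at its end, in the units of the state.
- arm.read_state(): the state, without advancing time (a new reading comes with each control period).
- arm.get_image(name): name is "scene" or "top"; returns (picture, depth): 480x640x3 uint8, red, green, blue; 480x640 float32, m along the optical axis (not along the pixel's ray), 0 where there is no reading.
- arm.get_calibration(name): a dict with "camera_matrix" (3x3 intrinsics, pixels), "k1" (the pictures are not rectified: a ray, as slopes to the right and down, at radius r is drawn at 1 + k1 r^2 times it, then the intrinsics apply), "R" (3x3) and "t" (3): a world point X has camera coordinates R X + t. Camera axes: x right, y down, z forward; pixel columns grow to the right and rows downward; lengths in m; the calibration is good to about 2 mm. A picture is of the moment at which its call begins. get_calibration takes no time and is no camera call.
- arm.sign_off(): hands the job in; it is judged then, once.
The state is a dict: "time": time; "joint_positions": joint angles; "qvel": joint speeds; "tau": joint torques, N m; "position": TCP position; "tool_rot": TCP orientation; "wrist_force": force on the tool from outside, world axes, zero at the start; "torque": the same for the moment, N m; "width": opening from 0.0 (shut) to 1.0 (fully open); "grip_force": force on a finger pad.
Only numpy, scipy, OpenCV 4.12 (cv2) and the standard library are available. Lean on these libraries where they do the work, as an engineer would, in place of code of your own. Each camera call takes 0.05 s, during which the arm holds its last target. There are 200 camera calls.

## Working session

There is one attempt and no reset: what is moved stays moved. The work goes in short steps, Python scripts to look and compute and a tool call to move; the robot and the scene stay as the last step left them, time stands still between calls to the robot, and variables do not carry over. Pictures are saved under pics/ and viewed, at most 14 in all, crops included, and the job is handed in when it is done.

Besides the shell and the picture viewer there is one more tool, called after "Call:" as name(argument=value, ...) on one line, values as JSON. drive_tool: Moves the arm, as the interface text tells. Shifts and turns lie within -1 to 1; 1 stands for 0.15 m of shift or pi rad of turn. Its arguments: {"type":"object","properties":{"steps":{"type":"array"},"fingers":{"type":"number"}},"required":["steps"]}

```bash
mkdir -p pics
cat > h.py <<'E'
from bench import arm
import cv2, numpy as np
def snap(n,f):
    p,d=arm.get_image(n); cv2.imwrite(f'pics/{f}.png',p[:,:,::-1]); np.save(f'pics/{f}.npy',d); return p,d
def ray(n,u,v):
    c=arm.get_calibration(n);K=np.array(c['camera_matrix']);R=np.array(c['R']);t=np.array(c['t'])
    D=np.array([c['k1'],0,0,0,0.])
    q=cv2.undistortPoints(np.array([[[u,v]]],float),K,D)[0,0]
    for _ in range(20):
        pass
    return np.array([q[0],q[1],1]),R,t
def atz(n,u,v,z):
    r,R,t=ray(n,u,v); o=-R.T@t; d=R.T@r; return o+d*(z-o[2])/d[2]
def atd(n,u,v,dep):
    r,R,t=ray(n,u,v); return R.T@(r*dep-t)
E
sed -i '/for _ in/,/pass/d' h.py
python3 - <<'E'
from h import *
snap('top','top0');snap('scene','sc0')
s=arm.read_state();print({k:np.round(s[k],3) for k in('time','position','tool_rot','width','wrist_force')})
for n in('top','scene'):
    c=arm.get_calibration(n);print(n,c['k1'],np.round(-np.array(c['R']).T@np.array(c['t']),3),np.round(c['R'],2).tolist(),c['camera_matrix'])
E
```

```text
{'time': np.float64(0.1), 'position': array([0.282, 0.585, 0.23 ]), 'tool_rot': array([-3.14 , -0.   ,  2.693]), 'width': np.float64(0.994), 'wrist_force': array([-0.198,  0.199, -0.18 ])}
top -0.1220592254891301 [ 0.304 -0.004  1.507] [[0.01, -1.0, 0.01], [-0.98, -0.02, -0.19], [0.19, -0.01, -0.98]] [[577.52604695   0.         327.18529987]
 [  0.         577.52604695 233.58271163]
 [  0.           0.           1.        ]]
scene 0.029596066046305377 [-0.15   0.667  0.701] [[-0.66, -0.75, 0.02], [-0.43, 0.35, -0.83], [0.62, -0.56, -0.55]] [[471.96268691   0.         314.69583667]
 [  0.         471.96268691 242.96466694]
 [  0.           0.           1.        ]]
```

View pics/top0.png

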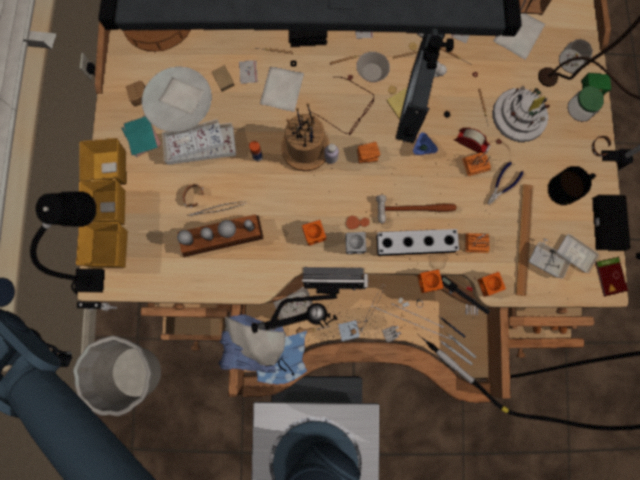

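View pics/sc0.png

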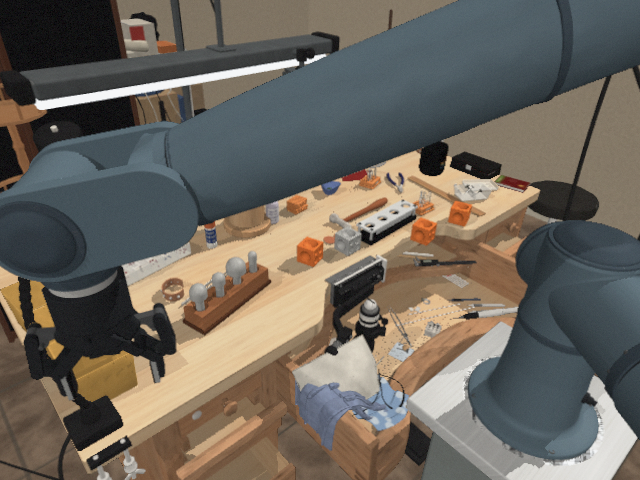

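The top view shows the stand at about (220,235) with the punch heads at (186,238), (206,233), (228,228) and (248,225). The rack is at (418,242). The grey steel block at (357,242) fits the doming block; the cubes at (315,232), (431,280) and (492,284) are orange look-alikes. I'll confirm this in an enlarged crop.

Run:
```python
import cv2,numpy as np
p=cv2.imread('pics/top0.png')
a=cv2.resize(p[200:270,165:275],None,fx=7,fy=7,interpolation=cv2.INTER_CUBIC)[:290+140]
b=cv2.resize(p[215:270,335:495],None,fx=4.8,fy=4.8,interpolation=cv2.INTER_CUBIC)
a=cv2.resize(p[205:265,170:270],None,fx=5,fy=5,interpolation=cv2.INTER_CUBIC)
o=np.zeros((300+264,768,3),np.uint8);o[:300,:500]=a;o[300:,:]=b[:264]
cv2.imwrite('pics/crop0.png',o)
```

```text
(no output)
```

View pics/crop0.png

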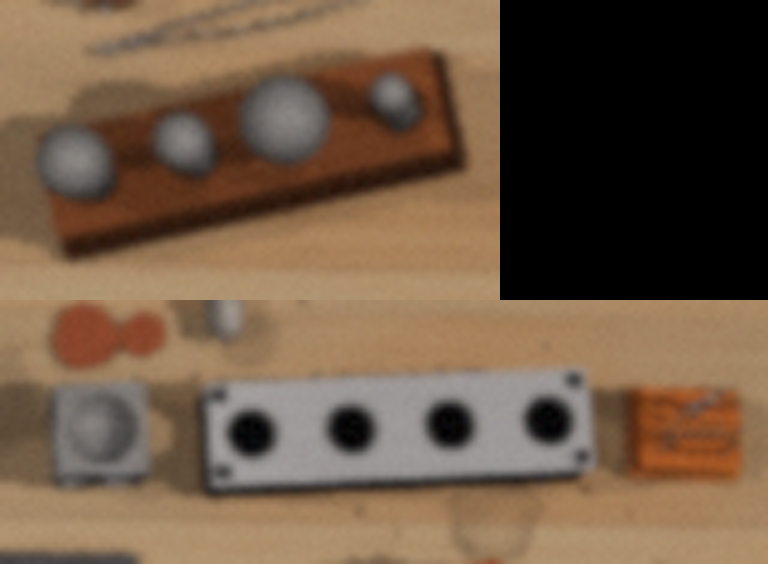

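Confirmed: the steel block is the bright cube at about (356,242), off the rack's left (+y) end, with the bur stand at the other end. The heads from left to right are b, c, a, d. Next I'll measure them.

```bash
cat >> h.py <<'E'
def rowfit(P):  # P ordered from +y to -y, pitch 54 mm; returns fitted points and row angle of local +y
    P=np.array(P)[:,:2]; s=np.array([81,27,-27,-81])/1000.
    c=P.mean(0); v=(s[:,None]*(P-c)).sum(0); v/=np.linalg.norm(v)
    F=c+s[:,None]*v; return F, np.arctan2(-v[0],v[1]), P-F
E
python3 - <<'E'
from h import *
p=cv2.imread('pics/top0.png');d=np.load('pics/top0.npy')
H=[(252,133),(352,128),(451,124),(549,120)]; Q=[]
g=cv2.cvtColor(p,cv2.COLOR_BGR2GRAY).astype(float)
for x,y in H:
    u,v=x/4.8+335-.5,y/4.8+215-.5; U=np.arange(int(u)-7,int(u)+9);V=np.arange(int(v)-7,int(v)+9)
    w=np.clip(110-g[np.ix_(V,U)],0,None); uu=(w*U).sum()/w.sum();vv=(w*V[:,None]).sum()/w.sum()
    print(round(u,1),round(v,1),round(uu,1),round(vv,1)); Q.append(atz('top',uu,vv,.044))
F,a,r=rowfit(Q);print('rack',F.round(4).tolist(),a,(r*1e3).round(1).tolist())
P=[]
for x,y in [(75,161),(182,138),(285,119),(392,95)]:
    u,v=x/5+170-.4,y/5+205-.4; P.append(atz('top',u,v,.082))
    dd=atd('top',u,v,d[round(v),round(u)]);print(dd.round(4))
F,a,r=rowfit(P);print('stand',F.round(4).tolist(),a,(r*1e3).round(1).tolist())
# plate depth check
print(atd('top',410-6,242,d[242,404]).round(3))
E
```

```text
387.0 242.2 386.8 242.4
407.8 241.2 407.7 241.4
428.5 240.3 428.3 240.6
448.9 239.5 449.0 239.7
rack [[0.5619, -0.1743], [0.5651, -0.2282], [0.5683, -0.2821], [0.5714, -0.336]] 0.058616093136949224 [[-0.1, 0.2], [0.1, -0.1], [0.1, 0.1], [-0.1, -0.2]]
[0.5586 0.3353 0.0991]
[0.5707 0.2818 0.1007]
[0.5806 0.2304 0.1033]
[0.5953 0.1786 0.095 ]
stand [[0.5619, 0.3388], [0.5738, 0.2862], [0.5856, 0.2335], [0.5975, 0.1808]] 0.2221097260647066 [[-0.2, 0.6], [0.5, -0.5], [-0.8, 0.4], [0.4, -0.5]]
[ 0.57  -0.224  0.007]
```

```bash
cat >> h.py <<'E'
ST={'b':(.5619,.3388),'c':(.5738,.2862),'a':(.5856,.2335),'d':(.5975,.1808)}
RK={'a':(.5619,-.1743),'b':(.5651,-.2282),'c':(.5683,-.2821),'d':(.5714,-.336)}
YS,YR=.2221+np.pi/2,.0586+np.pi/2
def to(T,yaw,cur=None,cy=None,zc=None):
    s=arm.read_state(); cur=np.array(s['position'] if cur is None else cur); cy=s['tool_rot'][2] if cy is None else cy
    d=np.array(T)-cur; c,n=np.cos(cy),np.sin(cy)
    u=np.array([c*d[0]+n*d[1], n*d[0]-c*d[1], -d[2]])/.15
    print('units',u.round(3).tolist(),'turn',round(float((cy-yaw+np.pi)%(2*np.pi)-np.pi)/np.pi,4),'| pos',np.round(s['position'],4).tolist(),'rpy',np.round(s['tool_rot'],3).tolist(),'t',round(s['time'],2))
E
python3 -c "
from h import *
to((*ST['a'],.2),YS)"
```

```text
units [-2.843, -1.234, 0.202] turn 0.2864 | pos [0.2817, 0.5852, 0.2303] rpy [-3.14, -0.0, 2.693] t 0.1
```

Call:
drive_tool(steps=[[[-0.948,-0.411,0],0],[[-0.948,-0.411,0],0],[[-0.948,-0.411,0],0],[[-0.948,-0.411,0],0]], fingers=1)

```text
time: 0.43
position: [0.3846, 0.4661, 0.2307]
tool_rot: [-3.14, 0.0, 2.692]
wrist_force: [0.3, -0.1, 0.7]
width: 1.001
grip_force: 0.0
```

Call:
drive_tool(steps=[[[-0.948,-0.411,0],0],[[-0.948,-0.411,0],0],[[-0.948,-0.411,0],0],[[-0.948,-0.411,0],0]])

```text
time: 0.77
position: [0.4863, 0.3485, 0.2309]
tool_rot: [-3.141, 0.0, 2.691]
wrist_force: [0.7, 0.7, -0.0]
width: 1.001
grip_force: 0.0
```

Call:
drive_tool(steps=[[[-0.948,-0.411,0.2],0.286],[[-0.948,-0.411,0.2],0.286],[[-0.948,-0.411,0.2],0.286],[[-0.948,-0.411,0.2],0.286],[[-0.948,-0.411,0.2],0.286],[[-0.948,-0.411,0.2],0.286],[[-0.948,-0.411,0.2],0.286],[[-0.948,-0.411,0.2],0.286],[[-0.948,-0.411,0.2],0.286]])

```text
time: 1.52
position: [0.5859, 0.2338, 0.2008]
tool_rot: [-3.141, -0.0, 1.796]
wrist_force: [-0.6, 0.4, 0.8]
width: 0.999
grip_force: 0.0
```

```bash
python3 -c "
from h import *
to((*ST['a'],.052),YS)
snap('top','t1')
p=cv2.imread('pics/t1.png');cv2.imwrite('pics/t1c.png',cv2.resize(p[180:280,150:290],None,fx=5,fy=5))"
```

```text
units [-0.002, -0.002, 0.992] turn 0.001 | pos [0.5859, 0.2338, 0.2008] rpy [-3.141, -0.0, 1.796] t 1.52
```

View pics/t1c.png

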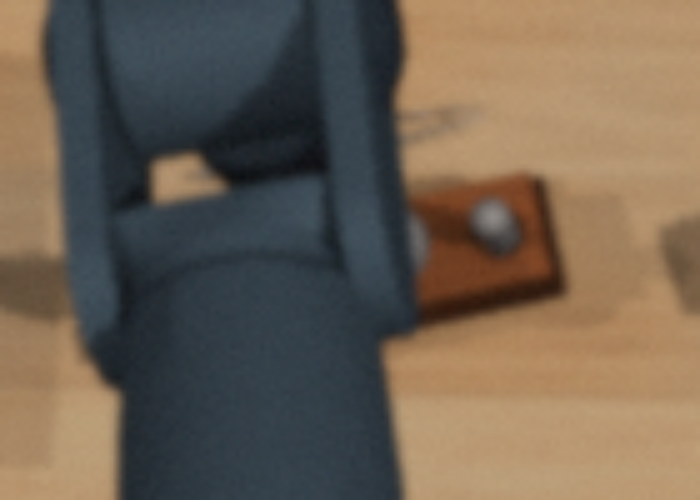

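The wrist hides punch a. Only d at (490,220) is visible, but the arm tracks to within 0.5 mm, so I'll descend and grip.

Call:
drive_tool(steps=[[[0,0,0.2],0],[[0,0,0.4],0],[[0,0,0.6],0],[[0,0,0.75],0],[[0,0,0.85],0],[[0,0,0.92],0],[[0,0,0.97],0],[[0,0,0.99],0],[[0,0,0.99],0]])

```text
time: 2.32
position: [0.5862, 0.234, 0.0528]
tool_rot: [3.142, -0.0, 1.795]
wrist_force: [0.8, 0.6, 0.3]
width: 0.998
grip_force: 0.0
```

Call:
drive_tool(steps=[[[0,0,0],0],[[0,0,0],0],[[0,0,0],0],[[0,0,0],0],[[0,0,0],0],[[0,0,0],0],[[0,0,0],0],[[0,0,0],0]], fingers=-1)

```text
time: 2.98
position: [0.5868, 0.2341, 0.054]
tool_rot: [3.14, 0.0, 1.794]
wrist_force: [-0.2, -0.4, 5.9]
width: 0.502
grip_force: 60.2
```

```bash
python3 -c "
from h import *
to((*ST['a'],.052),YS)
snap('scene','s1')
p=cv2.imread('pics/s1.png');cv2.imwrite('pics/s1c.png',cv2.resize(p[180:340,130:330],None,fx=3.5,fy=3.5))"
```

```text
units [-0.002, -0.009, 0.013] turn 0.0005 | pos [0.5868, 0.2341, 0.054] rpy [3.14, 0.0, 1.794] t 2.98
```

View pics/s1c.png

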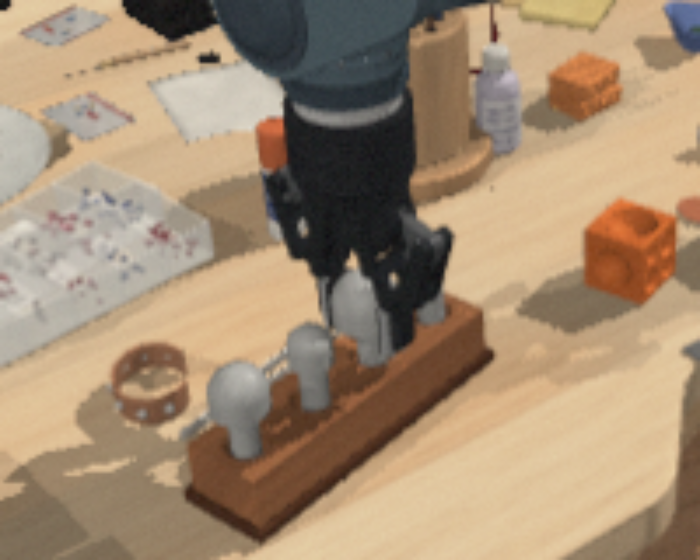

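Punch a is held by its band (width 0.502, about 43 mm) and is upright. Now I'll lift it and carry it over.

Call:
drive_tool(steps=[[[0,0,-0.1],0],[[0,0,-0.3],0],[[0,0,-0.55],0],[[0,0,-0.8],0],[[0,0,-1],0],[[0,0,-1],0]])

```text
time: 3.53
position: [0.5898, 0.2348, 0.2116]
tool_rot: [3.128, 0.0, 1.795]
wrist_force: [1.0, -0.1, -1.5]
width: 0.495
grip_force: 63.7
```

Call:
drive_tool(steps=[[[-0.15,-0.04,0],0],[[-0.35,-0.1,0],0],[[-0.6,-0.17,0],0],[[-0.873,-0.253,0],0]])

```text
time: 3.87
position: [0.5768, 0.0983, 0.2011]
tool_rot: [-3.139, -0.001, 1.796]
wrist_force: [0.9, -0.9, -2.9]
width: 0.497
grip_force: 63.6
```

Call:
drive_tool(steps=[[[-0.25,-0.07,0],0],[[-0.5,-0.14,0],0],[[-0.7,-0.2,0],0],[[-0.873,-0.253,0],0]])

```text
time: 4.2
position: [0.5688, -0.0392, 0.2012]
tool_rot: [-3.139, -0.001, 1.793]
wrist_force: [0.1, 0.0, -2.2]
width: 0.494
grip_force: 63.5
```

Call:
drive_tool(steps=[[[-0.2,-0.06,0],0.01],[[-0.4,-0.12,0],0.03],[[-0.6,-0.17,0],0.053],[[-0.75,-0.22,0],0.053],[[-0.85,-0.245,0],0.053],[[-0.873,-0.253,0],0.053],[[-0.873,-0.253,0],0.053],[[-0.873,-0.253,0],0.053],[[-0.873,-0.253,0],0.053]])

```text
time: 4.95
position: [0.5622, -0.1719, 0.2024]
tool_rot: [-3.141, -0.001, 1.629]
wrist_force: [-0.6, -0.3, -3.5]
width: 0.5
grip_force: 63.5
```

```bash
python3 -c "
from h import *
to((*RK['a'],.054),YR)
snap('scene','s2')
p=cv2.imread('pics/s2.png');cv2.imwrite('pics/s2c.png',cv2.resize(p[80:280,270:490],None,fx=3,fy=3))"
```

```text
units [-0.016, -0.003, 0.989] turn -0.0 | pos [0.5622, -0.1719, 0.2024] rpy [-3.141, -0.001, 1.629] t 4.95
```

View pics/s2c.png

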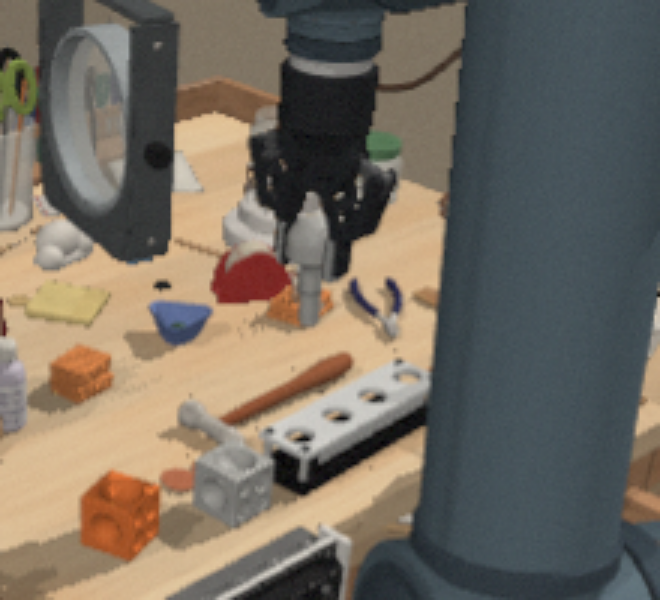

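It's held upright, with the foot at crop (310,322) high above the rack's left-end hole next to the steel block. I'll lower it slowly.

Call:
drive_tool(steps=[[[-0.016,0,0.1],0],[[-0.016,0,0.3],0],[[-0.016,0,0.5],0],[[-0.016,0,0.62],0],[[-0.016,0,0.7],0],[[-0.016,0,0.75],0],[[-0.016,0,0.8],0],[[-0.016,0,0.85],0],[[-0.016,0,0.88],0],[[-0.016,0,0.9],0]])

```text
time: 5.83
position: [0.5627, -0.1758, 0.0679]
tool_rot: [3.141, 0.0, 1.628]
wrist_force: [0.5, -0.1, -3.7]
width: 0.493
grip_force: 63.6
```

Call:
drive_tool(steps=[[[0,0,0.02],0],[[0,0,0.04],0],[[0,0,0.06],0],[[0,0,0.075],0],[[0,0,0.08],0],[[0,0,0.08],0],[[0,0,0.08],0]])

```text
time: 6.42
position: [0.5625, -0.1757, 0.0559]
tool_rot: [3.141, 0.0, 1.628]
wrist_force: [0.5, 0.4, -3.4]
width: 0.5
grip_force: 63.6
```

```bash
python3 -c "
from h import *
to((*RK['a'],.054),YR)"
```

```text
units [0.01, -0.003, 0.012] turn -0.0005 | pos [0.5625, -0.1757, 0.0559] rpy [3.141, 0.0, 1.628] t 6.42
```

Call:
drive_tool(steps=[[[0.01,0,0.003],0],[[0.01,0,0.006],0],[[0.01,0,0.009],0],[[0.01,0,0.009],0]])

```text
time: 6.75
position: [0.5623, -0.1741, 0.0544]
tool_rot: [-3.142, -0.0, 1.628]
wrist_force: [0.7, 0.4, -3.6]
width: 0.498
grip_force: 63.6
```

Call:
drive_tool(steps=[[[0,0,0.003],0],[[0,0,0.006],0],[[0,0,0.006],0]])

```text
time: 7.0
position: [0.5625, -0.1744, 0.0541]
tool_rot: [-3.142, 0.0, 1.628]
wrist_force: [-1.5, -0.6, 2.1]
width: 0.494
grip_force: 64.0
```

The foot is on the floor: the z force went from −3.6 to +2.1 N. Release and rise.

Call:
drive_tool(steps=[[[0,0,0],0],[[0,0,0],0],[[0,0,0],0],[[0,0,0],0],[[0,0,0],0],[[0,0,0],0]], fingers=1)

```text
time: 7.5
position: [0.5624, -0.1742, 0.0536]
tool_rot: [3.141, 0.0, 1.628]
wrist_force: [1.0, -0.2, -1.0]
width: 0.998
grip_force: 0.0
```

Call:
drive_tool(steps=[[[0,0,-0.1],0],[[0,0,-0.3],0],[[0,0,-0.6],0],[[0,0,-0.9],0],[[0,0,-1],0],[[0,0,-1],0],[[0,0,-1],0]])

```text
time: 8.08
position: [0.5632, -0.1746, 0.2055]
tool_rot: [3.138, 0.002, 1.628]
wrist_force: [0.2, 0.8, -0.3]
width: 0.996
grip_force: 0.0
```

```bash
python3 -c "
from h import *
to((*ST['b'],.203),YS)
snap('scene','s3')
p=cv2.imread('pics/s3.png');cv2.imwrite('pics/s3c.png',cv2.resize(p[80:280,270:490],None,fx=3,fy=3))"
```

```text
units [3.418, 0.186, 0.017] turn -0.0525 | pos [0.5632, -0.1746, 0.2055] rpy [3.138, 0.002, 1.628] t 8.08
```

View pics/s3c.png

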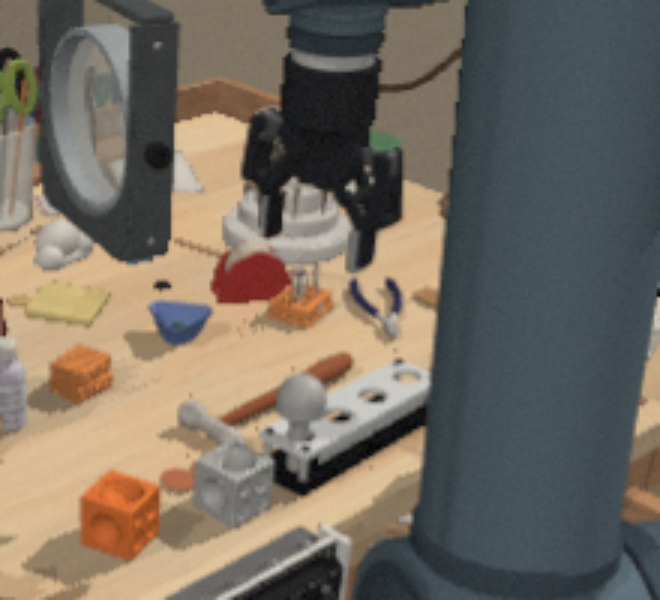

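Punch a stands upright at crop (300,405) in the hole next to the steel block. Next is b.

Call:
drive_tool(steps=[[[0.2,0.01,0],0],[[0.45,0.02,0],0],[[0.7,0.03,0],0],[[0.855,0.047,0],0]])

```text
time: 8.47
position: [0.5601, -0.0427, 0.2007]
tool_rot: [-3.137, -0.002, 1.629]
wrist_force: [-0.1, -0.5, 0.0]
width: 0.999
grip_force: 0.0
```

Call:
drive_tool(steps=[[[0.25,0.01,0],0],[[0.5,0.02,0],0],[[0.7,0.03,0],0],[[0.855,0.047,0],0]])

```text
time: 8.8
position: [0.5599, 0.0852, 0.2008]
tool_rot: [-3.137, -0.001, 1.629]
wrist_force: [-0.7, 0.8, -1.2]
width: 1.0
grip_force: 0.0
```

Call:
drive_tool(steps=[[[0.25,0.01,0],0],[[0.5,0.02,0],0],[[0.7,0.03,0],0],[[0.855,0.047,0],0]])

```text
time: 9.13
position: [0.5596, 0.2134, 0.2007]
tool_rot: [-3.137, 0.0, 1.629]
wrist_force: [-0.1, 0.6, -0.1]
width: 1.0
grip_force: 0.0
```

Call:
drive_tool(steps=[[[0.25,0.01,0],0],[[0.5,0.02,0],-0.03],[[0.7,0.04,0],-0.053],[[0.855,0.047,0],-0.053],[[0.855,0.047,0],-0.053],[[0.855,0.047,0],-0.053],[[0.855,0.047,0],-0.053]])

```text
time: 9.72
position: [0.5605, 0.3387, 0.2016]
tool_rot: [-3.138, 0.001, 1.794]
wrist_force: [0.9, 0.3, 0.6]
width: 0.999
grip_force: 0.0
```

```bash
python3 -c "
from h import *
to((*ST['b'],.053),YS)"
```

```text
units [-0.001, 0.009, 0.99] turn 0.0004 | pos [0.5605, 0.3387, 0.2016] rpy [-3.138, 0.001, 1.794] t 9.72
```

Call:
drive_tool(steps=[[[0,0.009,0.2],0],[[0,0.009,0.4],0],[[0,0.009,0.6],0],[[0,0.009,0.75],0],[[0,0.009,0.85],0],[[0,0.009,0.92],0],[[0,0.009,0.97],0],[[0,0.009,0.99],0],[[0,0.009,0.99],0]])

```text
time: 10.47
position: [0.563, 0.3398, 0.0553]
tool_rot: [3.141, -0.0, 1.794]
wrist_force: [-0.0, -0.1, 0.1]
width: 0.998
grip_force: 0.0
```

Call:
drive_tool(steps=[[[0,0,0],0],[[0,0,0],0],[[0,0,0],0],[[0,0,0],0],[[0,0,0],0],[[0,0,0],0],[[0,0,0],0],[[0,0,0],0],[[0,0,0],0]], fingers=-1)

```text
time: 11.22
position: [0.563, 0.3402, 0.056]
tool_rot: [3.141, -0.0, 1.794]
wrist_force: [-1.9, 0.1, 5.6]
width: 0.401
grip_force: 59.3
```

```bash
python3 -c "
from h import *
to((*RK['b'],.053),YR)"
```

```text
units [-3.698, -0.826, 0.02] turn 0.0525 | pos [0.563, 0.3402, 0.056] rpy [3.141, -0.0, 1.794] t 11.22
```

Call:
drive_tool(steps=[[[0,0,-0.1],0],[[0,0,-0.3],0],[[0,0,-0.55],0],[[0,0,-0.8],0],[[0,0,-1],0],[[0,0,-1],0]])

```text
time: 11.72
position: [0.5661, 0.3414, 0.2141]
tool_rot: [3.128, -0.002, 1.794]
wrist_force: [1.1, 0.2, -1.3]
width: 0.405
grip_force: 60.5
```

Call:
drive_tool(steps=[[[-0.15,-0.03,0],0],[[-0.35,-0.08,0],0],[[-0.6,-0.13,0],0],[[-0.8,-0.18,0],0],[[-0.925,-0.206,0],0]])

```text
time: 12.13
position: [0.562, 0.195, 0.2036]
tool_rot: [-3.139, 0.001, 1.793]
wrist_force: [0.3, 0.0, -2.7]
width: 0.4
grip_force: 60.5
```

Call:
drive_tool(steps=[[[-0.23,-0.05,0],0],[[-0.46,-0.1,0],0],[[-0.69,-0.15,0],0],[[-0.925,-0.206,0],0]])

```text
time: 12.47
position: [0.5627, 0.0542, 0.2038]
tool_rot: [-3.14, -0.001, 1.795]
wrist_force: [0.7, 0.1, -2.8]
width: 0.405
grip_force: 60.5
```

Call:
drive_tool(steps=[[[-0.23,-0.05,0],0],[[-0.46,-0.1,0],0],[[-0.69,-0.15,0],0],[[-0.925,-0.206,0],0]])

```text
time: 12.8
position: [0.5634, -0.0879, 0.2038]
tool_rot: [-3.14, -0.001, 1.794]
wrist_force: [0.4, -0.0, -1.6]
width: 0.404
grip_force: 60.5
```

Call:
drive_tool(steps=[[[-0.2,-0.045,0],0.01],[[-0.4,-0.09,0],0.03],[[-0.6,-0.13,0],0.053],[[-0.8,-0.18,0],0.053],[[-0.925,-0.206,0],0.053],[[-0.925,-0.206,0],0.053],[[-0.925,-0.206,0],0.053],[[-0.925,-0.206,0],0.053],[[-0.925,-0.206,0],0.053]])

```text
time: 13.55
position: [0.5648, -0.2275, 0.2044]
tool_rot: [-3.141, -0.001, 1.629]
wrist_force: [0.1, 0.9, -1.9]
width: 0.404
grip_force: 60.4
```

```bash
python3 -c "
from h import *
to((*RK['b'],.056),YR)"
```

```text
units [-0.005, 0.002, 0.989] turn -0.0001 | pos [0.5648, -0.2275, 0.2044] rpy [-3.141, -0.001, 1.629] t 13.55
```

Call:
drive_tool(steps=[[[-0.005,0,0.1],0],[[-0.005,0,0.3],0],[[-0.005,0,0.5],0],[[-0.005,0,0.62],0],[[-0.005,0,0.7],0],[[-0.005,0,0.75],0],[[-0.005,0,0.8],0],[[-0.005,0,0.85],0],[[-0.005,0,0.88],0],[[-0.005,0,0.9],0]])

```text
time: 14.38
position: [0.5654, -0.2296, 0.0702]
tool_rot: [3.141, 0.0, 1.628]
wrist_force: [0.2, 0.6, -2.9]
width: 0.405
grip_force: 60.4
```

Call:
drive_tool(steps=[[[0,0,0.02],0],[[0,0,0.04],0],[[0,0,0.06],0],[[0,0,0.075],0],[[0,0,0.08],0],[[0,0,0.083],0],[[0,0,0.083],0]])

```text
time: 14.97
position: [0.5651, -0.2294, 0.0576]
tool_rot: [3.142, -0.0, 1.628]
wrist_force: [1.3, -0.2, -2.7]
width: 0.402
grip_force: 60.4
```

Call:
drive_tool(steps=[[[0,0,0.003],0],[[0,0,0.006],0],[[0,0,0.006],0]])

```text
time: 15.22
position: [0.5651, -0.2294, 0.0567]
tool_rot: [3.142, 0.0, 1.628]
wrist_force: [-1.1, 0.8, -3.9]
width: 0.402
grip_force: 60.4
```

Call:
drive_tool(steps=[[[0,0,0.002],0],[[0,0,0.004],0],[[0,0,0.004],0]])

```text
time: 15.47
position: [0.5652, -0.2295, 0.0562]
tool_rot: [3.142, 0.0, 1.628]
wrist_force: [0.0, 0.2, -2.4]
width: 0.405
grip_force: 60.4
```

Call:
drive_tool(steps=[[[0.008,0,0.002],0],[[0.008,0,0.004],0],[[0.008,0,0.004],0]])

```text
time: 15.72
position: [0.5652, -0.2287, 0.0561]
tool_rot: [3.141, 0.001, 1.628]
wrist_force: [-2.8, -0.6, 1.8]
width: 0.402
grip_force: 60.8
```

Call:
drive_tool(steps=[[[0,0,0.002],0],[[0,0,0.004],0],[[0,0,0.004],0]])

```text
time: 15.97
position: [0.5654, -0.2288, 0.056]
tool_rot: [3.141, 0.001, 1.628]
wrist_force: [-3.0, -1.4, 5.8]
width: 0.406
grip_force: 61.3
```

Contact. Release, rise and head for c.

Call:
drive_tool(steps=[[[0,0,0],0],[[0,0,0],0],[[0,0,0],0],[[0,0,0],0],[[0,0,0],0],[[0,0,0],0]], fingers=1)

```text
time: 16.47
position: [0.565, -0.2281, 0.0548]
tool_rot: [-3.142, -0.0, 1.628]
wrist_force: [0.4, 0.5, 0.4]
width: 1.001
grip_force: 0.0
```

Call:
drive_tool(steps=[[[0,0,-0.1],0],[[0,0,-0.3],0],[[0,0,-0.6],0],[[0,0,-0.9],0],[[0,0,-1],0],[[0,0,-1],0],[[0,0,-1],0]])

```text
time: 17.05
position: [0.5659, -0.2287, 0.2069]
tool_rot: [3.138, 0.002, 1.628]
wrist_force: [-0.5, 0.3, 0.0]
width: 0.997
grip_force: 0.0
```

```bash
python3 -c "
from h import *
to((*ST['c'],.203),YS)
snap('scene','s4')
p=cv2.imread('pics/s4.png');cv2.imwrite('pics/s4c.png',cv2.resize(p[80:280,270:490],None,fx=3,fy=3))"
```

```text
units [3.424, 0.248, 0.026] turn -0.0525 | pos [0.5659, -0.2287, 0.2069] rpy [3.138, 0.002, 1.628] t 17.05
```

View pics/s4c.png

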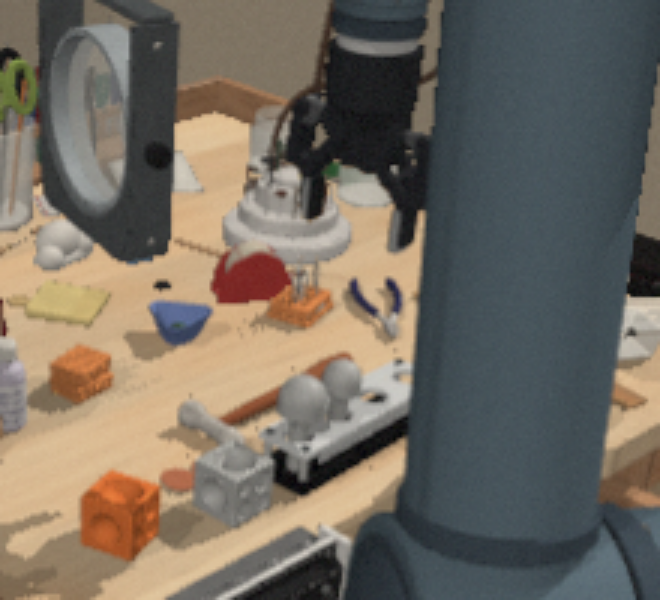

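Punches a (303,400) and b (342,385) both stand upright in adjacent holes, and the hammer hasn't moved. Now c.

Call:
drive_tool(steps=[[[0.2,0.015,0],0],[[0.45,0.03,0],0],[[0.7,0.05,0],0],[[0.856,0.062,0],0]])

```text
time: 17.43
position: [0.5653, -0.0963, 0.202]
tool_rot: [-3.137, -0.003, 1.629]
wrist_force: [-0.1, -0.1, 0.7]
width: 1.001
grip_force: 0.0
```

Call:
drive_tool(steps=[[[0.25,0.02,0],0],[[0.5,0.03,0],0],[[0.7,0.05,0],0],[[0.856,0.062,0],0]])

```text
time: 17.77
position: [0.5673, 0.0318, 0.2022]
tool_rot: [-3.137, -0.001, 1.629]
wrist_force: [0.7, -0.6, 0.5]
width: 0.992
grip_force: 0.0
```

Call:
drive_tool(steps=[[[0.25,0.02,0],0],[[0.5,0.03,0],0],[[0.7,0.05,0],0],[[0.856,0.062,0],0]])

```text
time: 18.1
position: [0.5692, 0.1603, 0.2021]
tool_rot: [-3.137, -0.0, 1.629]
wrist_force: [-0.4, 0.4, 0.5]
width: 1.003
grip_force: 0.0
```

Call:
drive_tool(steps=[[[0.25,0.02,0],0],[[0.5,0.03,0],-0.03],[[0.7,0.05,0],-0.053],[[0.856,0.062,0],-0.053],[[0.856,0.062,0],-0.053],[[0.856,0.062,0],-0.053],[[0.856,0.062,0],-0.053]])

```text
time: 18.68
position: [0.5721, 0.2858, 0.203]
tool_rot: [-3.138, 0.001, 1.794]
wrist_force: [0.5, 0.2, -0.0]
width: 1.001
grip_force: 0.0
```

```bash
python3 -c "
from h import *
to((*ST['c'],.053),YS)"
```

```text
units [-0.0, 0.012, 1.0] turn 0.0003 | pos [0.5721, 0.2858, 0.203] rpy [-3.138, 0.001, 1.794] t 18.68
```

Call:
drive_tool(steps=[[[-0.004,0.004,0.2],0],[[-0.004,0.004,0.4],0],[[-0.004,0.004,0.6],0],[[-0.004,0.004,0.75],0],[[-0.004,0.004,0.85],0],[[-0.004,0.004,0.92],0],[[-0.004,0.004,0.97],0],[[-0.004,0.004,1.0],0],[[-0.004,0.004,1.0],0]])

```text
time: 19.43
position: [0.5738, 0.286, 0.0549]
tool_rot: [3.142, 0.0, 1.794]
wrist_force: [0.1, 0.3, 0.0]
width: 0.998
grip_force: 0.0
```

Call:
drive_tool(steps=[[[0,0,0],0],[[0,0,0],0],[[0,0,0],0],[[0,0,0],0],[[0,0,0],0],[[0,0,0],0],[[0,0,0],0],[[0,0,0],0],[[0,0,0],0],[[0,0,0],0]], fingers=-1)

```text
time: 20.27
position: [0.5739, 0.2863, 0.0556]
tool_rot: [3.141, -0.0, 1.794]
wrist_force: [-2.0, -0.4, 5.3]
width: 0.31
grip_force: 58.8
```

```bash
python3 -c "
from h import *
to((*RK['c'],.053),YR)"
```

```text
units [-3.687, -0.876, 0.017] turn 0.0525 | pos [0.5739, 0.2863, 0.0556] rpy [3.141, -0.0, 1.794] t 20.27
```

Call:
drive_tool(steps=[[[0,0,-0.1],0],[[0,0,-0.3],0],[[0,0,-0.55],0],[[0,0,-0.8],0],[[0,0,-1],0],[[0,0,-1],0]])

```text
time: 20.77
position: [0.5774, 0.2874, 0.2141]
tool_rot: [3.127, -0.001, 1.794]
wrist_force: [1.1, 0.2, -1.0]
width: 0.307
grip_force: 59.6
```

Call:
drive_tool(steps=[[[-0.15,-0.03,0],0],[[-0.35,-0.08,0],0],[[-0.6,-0.14,0],0],[[-0.8,-0.19,0],0],[[-0.922,-0.219,0],0]])

```text
time: 21.18
position: [0.5714, 0.1413, 0.2039]
tool_rot: [-3.14, 0.001, 1.793]
wrist_force: [-0.0, 0.7, -2.4]
width: 0.308
grip_force: 59.6
```

Call:
drive_tool(steps=[[[-0.23,-0.05,0],0],[[-0.46,-0.11,0],0],[[-0.69,-0.16,0],0],[[-0.922,-0.219,0],0]])

```text
time: 21.52
position: [0.57, 0.0005, 0.2041]
tool_rot: [-3.141, -0.001, 1.795]
wrist_force: [1.2, 0.1, -1.1]
width: 0.306
grip_force: 59.5
```

Call:
drive_tool(steps=[[[-0.23,-0.05,0],0],[[-0.46,-0.11,0],0],[[-0.69,-0.16,0],0],[[-0.922,-0.219,0],0]])

```text
time: 21.85
position: [0.5687, -0.1417, 0.2041]
tool_rot: [-3.141, -0.001, 1.794]
wrist_force: [0.5, -0.1, -2.3]
width: 0.305
grip_force: 59.5
```

Call:
drive_tool(steps=[[[-0.2,-0.045,0],0.01],[[-0.4,-0.09,0],0.03],[[-0.6,-0.14,0],0.053],[[-0.8,-0.19,0],0.053],[[-0.922,-0.219,0],0.053],[[-0.922,-0.219,0],0.053],[[-0.922,-0.219,0],0.053],[[-0.922,-0.219,0],0.053],[[-0.922,-0.219,0],0.053]])

```text
time: 22.6
position: [0.5682, -0.2809, 0.2046]
tool_rot: [-3.141, -0.001, 1.629]
wrist_force: [-0.2, 0.5, -1.4]
width: 0.306
grip_force: 59.5
```

```bash
python3 -c "
from h import *
to((*RK['c'],.0556),YR)"
```

```text
units [-0.008, 0.001, 0.993] turn -0.0 | pos [0.5682, -0.2809, 0.2046] rpy [-3.141, -0.001, 1.629] t 22.6
```

Call:
drive_tool(steps=[[[0,0,0.1],0],[[0,0,0.3],0],[[0,0,0.5],0],[[0,0,0.62],0],[[0,0,0.7],0],[[0,0,0.75],0],[[0,0,0.8],0],[[0,0,0.85],0],[[0,0,0.88],0],[[0,0,0.9],0]])

```text
time: 23.43
position: [0.5684, -0.2825, 0.07]
tool_rot: [3.141, 0.0, 1.628]
wrist_force: [0.2, 1.0, -2.1]
width: 0.314
grip_force: 59.5
```

Call:
drive_tool(steps=[[[0,0,0.02],0],[[0,0,0.04],0],[[0,0,0.06],0],[[0,0,0.075],0],[[0,0,0.085],0],[[0,0,0.089],0],[[0,0,0.092],0],[[0,0,0.092],0]])

```text
time: 24.1
position: [0.5681, -0.2824, 0.0561]
tool_rot: [3.142, 0.0, 1.628]
wrist_force: [-0.4, -0.5, -2.1]
width: 0.309
grip_force: 59.5
```

Call:
drive_tool(steps=[[[0,0,0.002],0],[[0,0,0.004],0],[[0,0,0.004],0]])

```text
time: 24.35
position: [0.5683, -0.2825, 0.0558]
tool_rot: [3.141, 0.0, 1.628]
wrist_force: [-0.1, -0.0, -1.7]
width: 0.307
grip_force: 59.6
```

Call:
drive_tool(steps=[[[0,0,0.002],0],[[0,0,0.004],0],[[0,0,0.004],0]])

```text
time: 24.6
position: [0.5684, -0.2827, 0.0557]
tool_rot: [3.141, 0.001, 1.628]
wrist_force: [-0.8, 0.6, 2.7]
width: 0.307
grip_force: 60.0
```

Call:
drive_tool(steps=[[[0,0,0.001],0],[[0,0,0.003],0],[[0,0,0.003],0]])

```text
time: 24.85
position: [0.5685, -0.2829, 0.0556]
tool_rot: [3.141, 0.001, 1.628]
wrist_force: [-2.7, 0.9, 5.6]
width: 0.305
grip_force: 60.4
```

Contact. Release, rise and head for d.

Call:
drive_tool(steps=[[[0,0,0],0],[[0,0,0],0],[[0,0,0],0],[[0,0,0],0],[[0,0,0],0],[[0,0,0],0]], fingers=1)

```text
time: 25.35
position: [0.568, -0.2823, 0.0542]
tool_rot: [-3.141, -0.0, 1.628]
wrist_force: [0.5, 0.1, -0.4]
width: 1.001
grip_force: 0.0
```

Call:
drive_tool(steps=[[[0,0,-0.1],0],[[0,0,-0.3],0],[[0,0,-0.6],0],[[0,0,-0.9],0],[[0,0,-1],0],[[0,0,-1],0],[[0,0,-1],0]])

```text
time: 25.93
position: [0.5691, -0.283, 0.2078]
tool_rot: [3.138, 0.003, 1.628]
wrist_force: [0.4, -0.1, 0.1]
width: 1.002
grip_force: 0.0
```

```bash
python3 -c "
from h import *
to((*ST['d'],.203),YS)"
```

```text
units [3.076, 0.365, 0.032] turn -0.0525 | pos [0.5691, -0.283, 0.2078] rpy [3.138, 0.003, 1.628] t 25.93
```

Call:
drive_tool(steps=[[[0.2,0.02,0],0],[[0.4,0.05,0],0],[[0.6,0.07,0],0],[[0.769,0.091,0],0]])

```text
time: 26.27
position: [0.5739, -0.1642, 0.2025]
tool_rot: [-3.138, -0.002, 1.628]
wrist_force: [0.7, -0.3, 0.4]
width: 0.997
grip_force: 0.0
```

Call:
drive_tool(steps=[[[0.2,0.02,0],0],[[0.4,0.05,0],0],[[0.6,0.07,0],0],[[0.769,0.091,0],0]])

```text
time: 26.6
position: [0.5809, -0.0483, 0.2026]
tool_rot: [-3.138, -0.001, 1.628]
wrist_force: [0.3, -1.0, -0.2]
width: 0.996
grip_force: 0.0
```

Call:
drive_tool(steps=[[[0.2,0.02,0],0],[[0.4,0.05,0],0],[[0.6,0.07,0],0],[[0.769,0.091,0],0]])

```text
time: 26.93
position: [0.5879, 0.0675, 0.2026]
tool_rot: [-3.138, -0.001, 1.628]
wrist_force: [0.2, 0.3, 0.4]
width: 0.999
grip_force: 0.0
```

Call:
drive_tool(steps=[[[0.2,0.02,0],0],[[0.4,0.05,0],-0.03],[[0.6,0.07,0],-0.053],[[0.769,0.091,0],-0.053],[[0.769,0.091,0],-0.053],[[0.769,0.091,0],-0.053],[[0.769,0.091,0],-0.053]])

```text
time: 27.52
position: [0.5956, 0.1809, 0.2032]
tool_rot: [-3.139, 0.0, 1.794]
wrist_force: [0.2, 0.5, -0.4]
width: 1.001
grip_force: 0.0
```

```bash
python3 -c "
from h import *
to((*ST['d'],.053),YS)"
```

```text
units [-0.003, 0.012, 1.001] turn 0.0004 | pos [0.5956, 0.1809, 0.2032] rpy [-3.139, 0.0, 1.794] t 27.52
```

Call:
drive_tool(steps=[[[-0.003,0.004,0.2],0],[[-0.003,0.004,0.4],0],[[-0.003,0.004,0.6],0],[[-0.003,0.004,0.75],0],[[-0.003,0.004,0.85],0],[[-0.003,0.004,0.92],0],[[-0.003,0.004,0.97],0],[[-0.003,0.004,1.0],0],[[-0.003,0.004,1.0],0]])

```text
time: 28.27
position: [0.5969, 0.1806, 0.0541]
tool_rot: [-3.141, 0.0, 1.794]
wrist_force: [0.3, 0.1, 0.4]
width: 1.003
grip_force: 0.0
```

Call:
drive_tool(steps=[[[0,0,0],0],[[0,0,0],0],[[0,0,0],0],[[0,0,0],0],[[0,0,0],0],[[0,0,0],0],[[0,0,0],0],[[0,0,0],0],[[0,0,0],0],[[0,0,0],0]], fingers=-1)

```text
time: 29.1
position: [0.5973, 0.1811, 0.055]
tool_rot: [3.141, 0.0, 1.794]
wrist_force: [-1.5, 0.5, 5.6]
width: 0.214
grip_force: 58.7
```

```bash
python3 -c "
from h import *
to((*RK['d'],.053),YR)"
```

```text
units [-3.323, -0.933, 0.013] turn 0.0525 | pos [0.5973, 0.1811, 0.055] rpy [3.141, 0.0, 1.794] t 29.1
```

Call:
drive_tool(steps=[[[0,0,-0.1],0],[[0,0,-0.3],0],[[0,0,-0.55],0],[[0,0,-0.8],0],[[0,0,-1],0],[[0,0,-1],0]])

```text
time: 29.6
position: [0.6007, 0.1816, 0.212]
tool_rot: [3.129, 0.001, 1.794]
wrist_force: [1.2, -0.1, -0.8]
width: 0.211
grip_force: 59.1
```

Call:
drive_tool(steps=[[[-0.15,-0.04,0],0],[[-0.35,-0.1,0],0],[[-0.55,-0.15,0],0],[[-0.75,-0.21,0],0],[[-0.831,-0.233,0],0]])

```text
time: 30.02
position: [0.5895, 0.0488, 0.2025]
tool_rot: [-3.139, 0.0, 1.792]
wrist_force: [-0.8, 0.2, -1.9]
width: 0.216
grip_force: 59.0
```

Call:
drive_tool(steps=[[[-0.2,-0.06,0],0],[[-0.42,-0.12,0],0],[[-0.63,-0.18,0],0],[[-0.831,-0.233,0],0]])

```text
time: 30.35
position: [0.5832, -0.0785, 0.2028]
tool_rot: [-3.14, -0.001, 1.794]
wrist_force: [0.4, 0.2, -1.6]
width: 0.218
grip_force: 59.0
```

Call:
drive_tool(steps=[[[-0.2,-0.06,0],0],[[-0.42,-0.12,0],0],[[-0.63,-0.18,0],0],[[-0.831,-0.233,0],0]])

```text
time: 30.68
position: [0.5769, -0.2079, 0.2028]
tool_rot: [-3.14, -0.002, 1.794]
wrist_force: [0.3, -0.4, -2.2]
width: 0.213
grip_force: 59.0
```

Call:
drive_tool(steps=[[[-0.2,-0.06,0],0.01],[[-0.4,-0.11,0],0.03],[[-0.6,-0.17,0],0.053],[[-0.75,-0.21,0],0.053],[[-0.831,-0.233,0],0.053],[[-0.831,-0.233,0],0.053],[[-0.831,-0.233,0],0.053],[[-0.831,-0.233,0],0.053],[[-0.831,-0.233,0],0.053]])

```text
time: 31.43
position: [0.5715, -0.3345, 0.2041]
tool_rot: [-3.141, -0.001, 1.629]
wrist_force: [0.3, 0.3, -1.8]
width: 0.213
grip_force: 59.0
```

```bash
python3 -c "
from h import *
to((*RK['d'],.055),YR)"
```

```text
units [-0.01, -0.001, 0.994] turn 0.0 | pos [0.5715, -0.3345, 0.2041] rpy [-3.141, -0.001, 1.629] t 31.43
```

Call:
drive_tool(steps=[[[-0.002,0,0.1],0],[[-0.002,0,0.3],0],[[-0.002,0,0.5],0],[[-0.002,0,0.62],0],[[-0.002,0,0.7],0],[[-0.002,0,0.75],0],[[-0.002,0,0.8],0],[[-0.002,0,0.85],0],[[-0.002,0,0.88],0],[[-0.002,0,0.9],0]])

```text
time: 32.27
position: [0.5715, -0.3366, 0.0696]
tool_rot: [3.141, 0.001, 1.628]
wrist_force: [-0.4, -0.8, -1.8]
width: 0.212
grip_force: 59.0
```

Call:
drive_tool(steps=[[[0,0,0.02],0],[[0,0,0.04],0],[[0,0,0.06],0],[[0,0,0.075],0],[[0,0,0.085],0],[[0,0,0.089],0],[[0,0,0.092],0],[[0,0,0.092],0]])

```text
time: 32.93
position: [0.5713, -0.3364, 0.0557]
tool_rot: [3.141, 0.0, 1.628]
wrist_force: [-0.3, 0.1, -2.0]
width: 0.208
grip_force: 59.0
```

Call:
drive_tool(steps=[[[0,0,0.002],0],[[0,0,0.004],0],[[0,0,0.004],0]])

```text
time: 33.18
position: [0.5713, -0.3364, 0.0551]
tool_rot: [3.141, 0.0, 1.628]
wrist_force: [-0.4, 0.1, -1.0]
width: 0.213
grip_force: 59.0
```

Call:
drive_tool(steps=[[[0,0,0.002],0],[[0,0,0.004],0],[[0,0,0.004],0]])

```text
time: 33.43
position: [0.5715, -0.3367, 0.055]
tool_rot: [3.141, 0.001, 1.628]
wrist_force: [-1.1, 1.0, 2.4]
width: 0.216
grip_force: 59.4
```

Contact. Release, rise and clear the view.

Call:
drive_tool(steps=[[[0,0,0.002],0],[[0,0,0.002],0]])

```text
time: 33.6
position: [0.5715, -0.3368, 0.055]
tool_rot: [3.141, 0.001, 1.628]
wrist_force: [-2.2, 0.6, 5.4]
width: 0.211
grip_force: 59.7
```

Call:
drive_tool(steps=[[[0,0,0],0],[[0,0,0],0],[[0,0,0],0],[[0,0,0],0],[[0,0,0],0],[[0,0,0],0]], fingers=1)

```text
time: 34.1
position: [0.5712, -0.3363, 0.054]
tool_rot: [-3.141, -0.0, 1.628]
wrist_force: [0.9, -0.2, -0.2]
width: 1.0
grip_force: 0.0
```

Call:
drive_tool(steps=[[[0,0,-0.1],0],[[0,0,-0.3],0],[[0,0,-0.6],0],[[0,0,-0.9],0],[[0,0,-1],0],[[0,0,-1],0],[[0,0,-1],0]])

```text
time: 34.68
position: [0.5722, -0.3371, 0.2076]
tool_rot: [3.138, 0.004, 1.628]
wrist_force: [0.3, -0.1, 0.3]
width: 1.002
grip_force: 0.0
```

Call:
drive_tool(steps=[[[0.25,0,0],0],[[0.5,0,0],0],[[0.75,0,0],0],[[1,0,0],0]])

```text
time: 35.02
position: [0.5612, -0.1847, 0.2022]
tool_rot: [-3.139, -0.002, 1.627]
wrist_force: [1.5, 0.4, 0.1]
width: 0.999
grip_force: 0.0
```

Call:
drive_tool(steps=[[[0.25,0,0],0],[[0.5,0,0],0],[[0.75,0,0],0],[[1,0,0],0]])

```text
time: 35.35
position: [0.5526, -0.0349, 0.2024]
tool_rot: [-3.138, -0.001, 1.627]
wrist_force: [-0.1, -0.2, -0.3]
width: 1.0
grip_force: 0.0
```

Call:
drive_tool(steps=[[[0.25,0,0],0],[[0.5,0,0],0],[[0.75,0,0],0],[[1,0,0],0],[[1,0,0],0],[[1,0,0],0]])

```text
time: 35.85
position: [0.5442, 0.1145, 0.2025]
tool_rot: [-3.138, 0.0, 1.631]
wrist_force: [-0.3, -0.9, -0.9]
width: 1.004
grip_force: 0.0
```

```bash
python3 -c "
from h import *
snap('top','t5');snap('scene','s5')
p=cv2.imread('pics/t5.png');q=cv2.imread('pics/s5.png')
a=cv2.resize(p[185:265,340:500],None,fx=4,fy=4);b=cv2.resize(q[170:250,310:470],None,fx=3.5,fy=3.5)
o=np.zeros((600,640,3),np.uint8);o[:320]=a;o[320:,:560]=b;cv2.imwrite('pics/f.png',o)"
```

```text
(no output)
```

View pics/f.png

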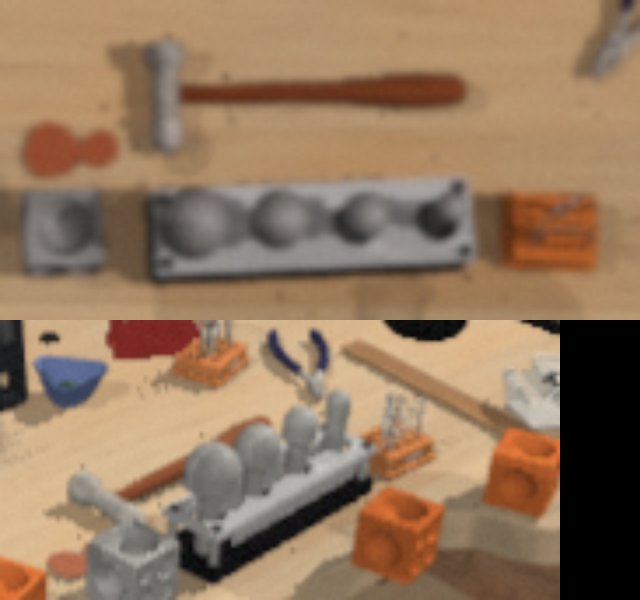

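All four stand upright at top-crop (200,222), (283,218), (362,215) and (437,213), largest next to the steel block and getting smaller towards the bur stand. The hammer and bur stand haven't moved. I'm handing in.

```bash
python3 -c "
from bench import arm
print(arm.sign_off())"
```

```text
the job is handed in; nothing more can be done
None
```

All four punches now stand upright on the bench rack's floor, largest next to the steel doming block down to smallest by the bur stand; the hammer and bur stand were seen unmoved, and I did not recheck the tweezers in a final picture, though nothing came near them.

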